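Set out the cooking corner on the pantry shelf

ROBOT

A 6-joint arm with a two-finger parallel gripper is mounted at the origin on the work surface. World frame = base frame: x ahead of the robot, y to its left, z up, the work surface at z = 0. Lengths are in m, angles in rad, forces in N, time in s.
With the tool pointing down it reaches from about 0.3 to 0.775 m from the base axis. Payload 14.6 kg.
Tool frame: the origin (TCP) lies midway between the tips of the shut fingers; the grasp point (between the pads) lies 19 mm behind it (grasp_offset is the distance from the TCP to the grasp point, in m); z points along the fingers, y is the line along which they close (so a half turn about z gives the same grasp; the last joint's range is limited). The gripper opens to 94 mm and grips with 3 to 60 N. Pads are 16 mm wide; open, the fingers measure 119 mm over their backs; the gripper's body (75 mm by 177 mm) begins 78 mm behind the grasp point.
Start: joints at [-1.399, 0.3, 1.521, -0, 1.321, -0.067], TCP at [0.13, -0.534, 0.205] pointing down, gripper open.
Joint ranges: [-3.03, 3.03], [-0.79, 2.21], [0.23, 2.52], [-1.04, 4.18], [0, 3.07], [-2.55, 2.55]. Speed limits (rad/s): [2.22, 2.22, 2.57, 3.14, 3.14, 3.14].

INTERFACE

Orientations are given as [roll, pitch, yaw] about the fixed x, y, z axes, in that order (R = Rz(yaw) Ry(pitch) Rx(roll)).
In Python, from station import * gives the robot as it stands. The module is installed in compiled form; this text tells all that it offers.
- The arm moves only by the tool send_rows, never from a script. Its argument "rows" is a list of rows, each an object of numbers: "dx", "dy", "dz": the shift along the tool's x, y, z in mm; "roll": the turn about the tool's z in degrees; "jaw": the closure, from -1 (fully open) to 1 (shut). In form: [{"dx": .., "dy": .., "dz": .., "roll": .., "jaw": ..}, ...]. A call has 1 to 12 rows; each row shifts and turns the commanded pose from where the row before left it, along the tool's axes as they then stand; what a row does not reach is not made up. A row lasts 1/12 s, in which the tool goes at most 41.7 mm and 7.16 degrees, less where a joint would pass 70% of its speed; a pose out of reach is approached as far as the arm can. A call is refused whole if a number of a shift passes 41.7 or a number of a turn 7.16, either way. A call with a gripper value outside its range is refused whole. The fingers move at their own pace and stop on an object; "force" is the grip in N (left out, the last holds). Time passes only in rows, so rows that do not move let the fingers close. It gives the time, the measured TCP pose, the force, the opening and the grip force at its end, in the units of the state.
- get_obs(): the state, without advancing time (a new reading comes with each control period).
- camera(name): name is "scene" or "top"; returns a dict with "frame" (400x640x3 uint8, red, green, blue), "z_map" (400x640 float32, m along the optical axis (not along the pixel's ray), 0 where there is no reading), "camera_matrix" (3x3 intrinsics, pixels), "rvec" (rotation vector, rad) and "tvec" (3), from world to camera coordinates, as OpenCV has them. Camera axes: x right, y down, z forward; pixel columns grow to the right and rows downward; lengths in m; the calibration is good to about 2 mm. A picture is of the moment at which its call begins.
- hand_in(): hands the job in; it is judged then, once.
The state is a dict: "time_s": time; "qpos": joint angles; "joint_vel": joint speeds; "tau": joint torques, N m; "ee_pos": TCP position; "eef_rot": TCP orientation; "force": force on the tool from outside, world axes, zero at the start; "moment": the same for the moment, N m; "grip_width": finger opening in m; "grip_force": force on a finger pad.
Only numpy, scipy, OpenCV 4.12 (cv2) and the standard library are available. Lean on these libraries where they do the work, as an engineer would, in place of code of your own. Each camera call takes 0.05 s, during which the arm holds its last target. There are 200 camera calls.

TASK

Set out the cooking corner: stand the plain steel tin between the deep purple box and the clear basket, beside the middle of the box's end with about a finger's width (15 mm) of space between tin and box, and set the green mug upright in the middle of the tin's lid. Stack the shallow purple box on the deep one, either way round, so that its base recesses lock right down over the lid lugs, and lay the wooden paddle flat on the floor of the clear basket. Set each thing down without dropping it or knocking it over, and leave the yellow mug and the blue tin where they are.

Things in the scene. Friction and masses are not known exactly. Their poses are not given: they have to be found in the camera images.
- shallow_box_mid (a point): Shallow purple lidded box, loose, 64 mm (its x) by 120 mm (its y) by 58 mm high, plus two lugs on its own lid; straight sides, 0.22 kg. Point: its centre, 29 mm above its underside; z up. In its underside are two square recesses, 22 mm wide and 8 mm deep, centred 38 mm either side of the middle along its y. A pour flap with a small thumb tab lies closed in the lid, at its -x side.
- steel_tin_mid (a point): Plain bare-steel tin with a flat steel lid, loose, 66 mm across, 80 mm high, 0.22 kg. Point: its centre, 40 mm above its underside; z up.
- green_mug_mid (a point): Green melamine mug, loose, upright, 66 mm across the straight part of its body (from 16 mm above the foot to the rim), 76 mm high, foot 52 mm across, wall 3 mm, 0.12 kg. Point: on the mug's axis, 38 mm above its underside; z up; the handle stands out along +y to 59 mm from the axis.
- paddle_mid (a point): Wooden stirring paddle, loose, lying flat, 220 mm long along its x: the handle (20 mm wide, 14 mm thick) reaches from x = -110 to +32 mm, the blade (52 mm wide, 10 mm thick) from there to +110 mm. Point: in the handle at the middle of the paddle's length, 7 mm above its underside; z up. 0.09 kg, balance point near x = +20 mm.
- deep_box: Deep purple lidded box, full and immovable; lid 78 mm (its x) by 126 mm (its y), lid top 85 mm above the shelf. Origin: centre of its underside; z up. On the lid stand two round tapered lugs, 7 mm high, 16 mm across at the foot and 10 mm at the top, 38 mm either side of the middle along its y; they enter the shallow box's recesses with 3 mm of play all round. Its two short ends face along its +y and -y; one of them faces the basket.
- basket: Clear plastic stacking basket, open on top, immovable, empty; outside 130 mm (its x) by 260 mm (its y), walls 55 mm high and 4 mm thick, floor 4 mm thick, a round post 12 mm across and 67 mm high in each corner. Origin: centre of its underside; z up. Inside 122 by 252 mm.
- yellow_mug: Yellow melamine mug of the same shape as the green one, loose; to be left alone. Origin: centre of its underside, handle along +y.
- blue_tin: Low blue tin with a brass-coloured lid, 68 mm across, 50 mm high, loose; to be left alone. Origin: centre of its underside.
Things that resemble listed ones, but are neither listed nor needed, are in the scene too. Leave any black or pink look-alike of the part that bears shallow_box_mid alone.

How it is judged:
By the outcome, as a careful person would: the job done as asked, in the order asked, and still so for the second after the job is handed in, with the robot touching nothing.
It also fails if it takes over 115 s, if anything falls off the work surface, if the arm or the gripper's body presses on something with over 40 N, if the wrist force passes 120 N, or if a joint passes its speed limit or range.

## Working session

There is one attempt and no reset: what is moved stays moved. The work goes in short steps, Python scripts to look and compute and a tool call to move; the robot and the scene stay as the last step left them, time stands still between calls to the robot, and variables do not carry over. Pictures are saved under pics/ and viewed, at most 14 in all, crops included, and the job is handed in when it is done.

Besides the shell and the picture viewer there is one more tool, called after "Call:" by a JSON object that holds its "op" and its "data". send_rows: Moves the arm, as the interface text tells. Its arguments: {"type":"object","properties":{"rows":{"type":"array"},"force":{"type":"number"}},"required":["rows"]}

```bash
mkdir -p pics; cat > h.py <<'E'
from station import *
import numpy as np, cv2
def cam(n):
    c=camera(n); c['R']=cv2.Rodrigues(np.array(c['rvec'],float))[0]; c['t']=np.array(c['tvec'],float).ravel(); c['K']=np.array(c['camera_matrix']); return c
def cloud(c):
    z=c['z_map'].astype(float); v,u=np.mgrid[:400,:640]; K=c['K']
    p=np.stack([(u-K[0,2])/K[0,0]*z,(v-K[1,2])/K[1,1]*z,z],-1)
    w=(p-c['t'])@c['R']; w[z==0]=np.nan; return w
def save(n,im,s=1.25):
    cv2.imwrite('pics/'+n,cv2.cvtColor(cv2.resize(im,None,fx=s,fy=s,interpolation=cv2.INTER_CUBIC),cv2.COLOR_RGB2BGR))
E
python3 - <<'E'
from h import *
for n in('scene','top'):
    c=cam(n); save(n+'0.png',c['frame']); np.savez(n+'0.npz',w=cloud(c),f=c['frame'],R=c['R'],t=c['t'],K=c['K'])
    print(n,-c['R'].T@c['t'],c['R'][2],c['K'][0,0])
o=get_obs();print({k:np.round(o[k],3) for k in o})
E
```

```text
scene [ 1.09807086 -0.21523195  0.9283159 ] [-0.5867086   0.18757252 -0.78777507] 472.1728028506872
top [0.36777387 0.00238484 0.86642143] [ 0.10242469  0.00943611 -0.99469601] 360.97071091397453
{'time_s': np.float64(0.1), 'qpos': array([-1.399,  0.3  ,  1.521,  0.   ,  1.321, -0.067]), 'joint_vel': array([-0.001, -0.002, -0.001, -0.001, -0.001,  0.   ]), 'tau': array([ 1.0000e-03, -5.3264e+01, -3.5328e+01,  7.1000e-02,  2.4000e-02,
       -0.0000e+00]), 'ee_pos': array([ 0.13 , -0.534,  0.205]), 'eef_rot': array([-3.141, -0.   ,  0.239]), 'force': array([-0.882,  0.762,  0.394]), 'moment': array([ 0.014,  0.013, -0.007]), 'grip_force': np.float64(0.0), 'grip_width': np.float64(0.094)}
```

View pics/scene0.png

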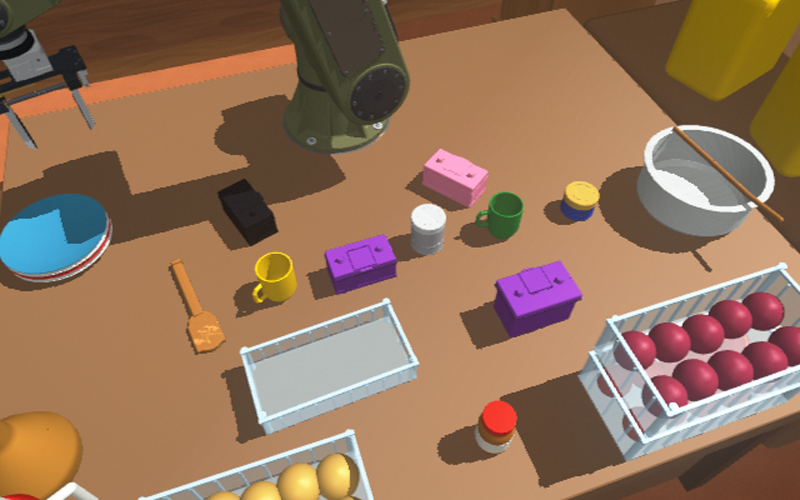

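View pics/top0.png

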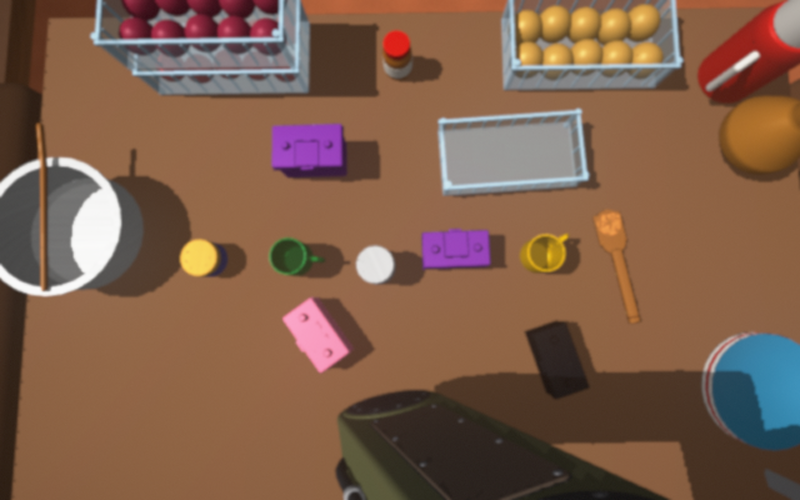

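The empty basket is at top-view (512,150); the ones with fruit are not it. There are four candidates for the shallow box: purple (456,248), purple (308,148), pink (316,335) and black (557,358). I now measure heights and poses to tell the two purple ones apart.

```bash
cat > m.py <<'E'
from h import *
from scipy import ndimage as nd
def meas(c,w):
    hsv=cv2.cvtColor(c,cv2.COLOR_RGB2HSV); H,S,V=[hsv[...,i].astype(int) for i in range(3)]
    z=w[...,2]; ok=np.isfinite(z)&(w[...,0]<.75)&(w[...,0]>.15)&(abs(w[...,1])<.45)
    cols={'purple':(H>130)&(H<150)&(S>120),'green':(H>45)&(H<80)&(S>100),'yellow':(H>20)&(H<30)&(S>170),'steel':(S<40)&(V>120)&(z>.05),'paddle':(H>8)&(H<20)&(S>150)&(z>.004)&(V>120),'blue':(H>105)&(H<125)&(S>120)}
    for n,m in cols.items():
        L,k=nd.label(nd.binary_closing(m)&ok)
        for i in range(1,k+1):
            q=L==i
            if q.sum()<60: continue
            p=w[q]; zt=np.percentile(p[:,2],95); t=p[abs(p[:,2]-zt)<.004]
            r=cv2.minAreaRect((t[:,:2]*1000).astype(np.float32)); v,u=np.nonzero(q)
            print(n,q.sum(),'px',u.mean().round(),v.mean().round(),'ztop',zt.round(4),'rect c',np.round(r[0],1),'sz',np.round(r[1],1),'a',round(r[2],1),'mean',(t[:,:2].mean(0)*1000).round(1))
E
python3 - <<'E'
from m import *
for n in('top','scene'):
    d=np.load(n+'0.npz'); print(n); meas(d['f'],d['w'])
    w=d['w']; m=np.isfinite(w[...,2])&(abs(w[...,2])<.01)&(w[...,0]>.2)&(w[...,0]<.7)&(abs(w[...,1])<.4); print('table z',np.median(w[m][:,2]))
d=np.load('top0.npz');f=d['f'];w=d['w']
# basket rim / posts
q=(w[...,2]>.045)&(w[...,2]<.08);q[:, :340]=0;q[:,485:]=0;q[:85]=0;q[160:]=0
p=w[q]; print('basket rim',len(p)); 
for lo,hi in((.045,.058),(.058,.075)):
    t=p[(p[:,2]>lo)&(p[:,2]<hi)]; 
    if len(t)>5: print(lo,len(t),cv2.minAreaRect((t[:,:2]*1000).astype(np.float32)))
s=np.load('scene0.npz')['f']
a=cv2.resize(f[85:225,200:500],(800,373),interpolation=2)
b=cv2.resize(s[180:270,255:480],(800,320),interpolation=2)[:227]
save('crop1.png',np.vstack([a,b]),1)
E
```

```text
top
purple 2204 px 247.0 119.0 ztop 0.0885 rect c [638.2 191. ] sz [ 81. 122.] a 0.5 mean [639.7 190.8]
purple 1515 px 364.0 199.0 ztop 0.062 rect c [456.6 -73.9] sz [ 65.1 119.1] a 1.3 mean [455.8 -74.4]
green 531 px 235.0 205.0 ztop 0.0774 rect c [444.2 223.6] sz [63.1 59.9] a 88.6 mean [446.3 214.4]
yellow 855 px 435.0 202.0 ztop 0.0771 rect c [ 443.8 -229.7] sz [63.6 64.8] a 13.7 mean [ 442.8 -230.7]
steel 77 px 420.0 93.0 ztop 0.0581 rect c [ 702.4 -202.9] sz [ 7.3 72. ] a 3.0 mean [ 702.4 -209.1]
steel 133 px 355.0 132.0 ztop 0.0683 rect c [572.1 -61.5] sz [9.3 9.1] a 88.5 mean [572.4 -61.3]
steel 704 px 300.0 212.0 ztop 0.083 rect c [426.8  69.9] sz [65.2 61.7] a 44.4 mean [426.7  69.8]
paddle 1221 px 493.0 204.0 ztop 0.0164 rect c [ 423.2 -386.1] sz [215.4  47.6] a 11.4 mean [ 401.4 -391.2]
paddle 67 px 168.0 209.0 ztop 0.0519 rect c [436.9 376.9] sz [27.5 65.1] a 65.5 mean [434.2 373.5]
table z 0.000965434206453229
scene
purple 1829 px 288.0 211.0 ztop 0.0611 rect c [461.8 -72.8] sz [ 68.2 118.2] a 1.6 mean [462.  -73.5]
purple 2802 px 428.0 238.0 ztop 0.0879 rect c [643.7 1
[... 333 characters left out ...]
ean [431.5  71.4]
steel 439 px 250.0 262.0 ztop 0.0665 rect c [ 580.9 -183.6] sz [ 11.3 258. ] a 3.5 mean [ 583.1 -200.9]
steel 717 px 264.0 305.0 ztop 0.0654 rect c [ 700.4 -176.5] sz [ 12.3 258.4] a 3.6 mean [ 702.8 -210.5]
paddle 1104 px 159.0 252.0 ztop 0.0157 rect c [ 428.5 -389.3] sz [215.7  49.3] a 13.2 mean [ 419.6 -387.7]
blue 97 px 465.0 172.0 ztop 0.0285 rect c [480.3 391.7] sz [30.5  8. ] a 79.8 mean [479.4 391.2]
table z 0.0002781146147869002
basket rim 1221
0.045 1026 ((637.957275390625, -181.2857208251953), (134.0550079345703, 263.7371520996094), 3.2941713333129883)
0.058 195 ((637.5580444335938, -181.51651000976562), (132.06739807128906, 261.7098388671875), 3.096219062805176)
```

View pics/crop1.png

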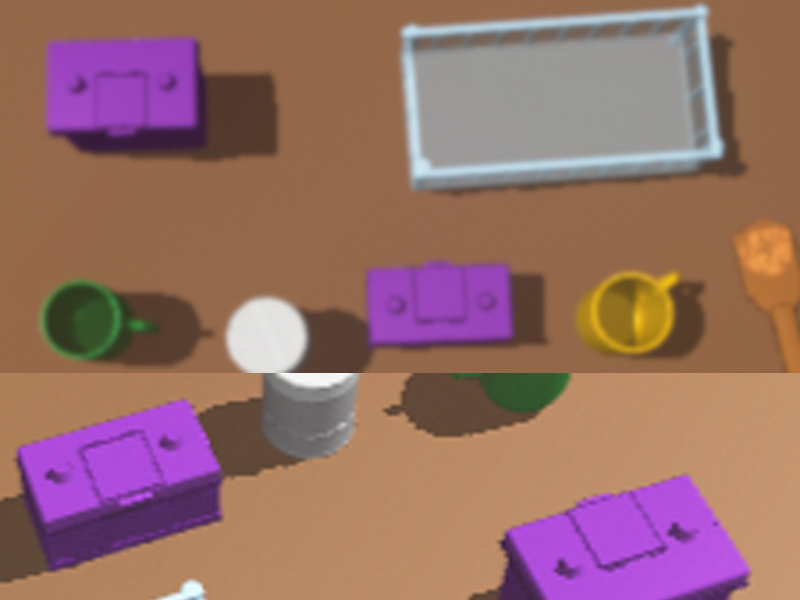

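The crop confirms it: the purple box at top-px (364,199), with its lid about 58 mm up, is the shallow one (64x120 mm). The purple box at (247,119), lid about 85–88 mm up and 78x126 mm, is the deep one. The pink and black boxes stay put. At yaw 90° the tool's dx is world +y, dy is +x and dz is down.

Call:
{"op": "send_rows", "data": {"rows": [{"roll":-6.94,"jaw":-1},{"roll":-6.94,"jaw":-1},{"roll":-6.94,"jaw":-1},{"roll":-6.94,"jaw":-1},{"roll":-6.94,"jaw":-1},{"roll":-6.94,"jaw":-1},{"roll":-6.94,"jaw":-1},{"roll":-6.94,"jaw":-1},{"roll":-6.94,"jaw":-1},{"roll":-6.94,"jaw":-1},{"roll":-6.94,"jaw":-1},{"jaw":-1}], "force": 25}}

```text
invalid input at $.rows[0]: expected keys dx, dy, dz, roll, jaw
```

Call:
{"op": "send_rows", "data": {"rows": [{"dx":36,"dy":18,"jaw":-1},{"dx":36,"dy":18,"jaw":-1},{"dx":36,"dy":18,"jaw":-1},{"dx":36,"dy":18,"jaw":-1},{"dx":36,"dy":18,"jaw":-1},{"dx":36,"dy":18,"jaw":-1},{"dx":36,"dy":18,"jaw":-1},{"dx":36,"dy":18,"jaw":-1},{"dx":36,"dy":18,"jaw":-1},{"dx":36,"dy":18,"jaw":-1},{"dx":36,"dy":18,"jaw":-1},{"dx":36,"dy":18,"jaw":-1}]}}

```text
invalid input at $.rows[0]: expected keys dx, dy, dz, roll, jaw
```

Call:
{"op": "send_rows", "data": {"rows": [{"dx":0,"dy":0,"dz":0,"roll":-6.94,"jaw":-1},{"dx":0,"dy":0,"dz":0,"roll":-6.94,"jaw":-1},{"dx":0,"dy":0,"dz":0,"roll":-6.94,"jaw":-1},{"dx":0,"dy":0,"dz":0,"roll":-6.94,"jaw":-1},{"dx":0,"dy":0,"dz":0,"roll":-6.94,"jaw":-1},{"dx":0,"dy":0,"dz":0,"roll":-6.94,"jaw":-1},{"dx":0,"dy":0,"dz":0,"roll":-6.94,"jaw":-1},{"dx":0,"dy":0,"dz":0,"roll":-6.94,"jaw":-1},{"dx":0,"dy":0,"dz":0,"roll":-6.94,"jaw":-1},{"dx":0,"dy":0,"dz":0,"roll":-6.94,"jaw":-1},{"dx":0,"dy":0,"dz":0,"roll":-6.94,"jaw":-1},{"dx":0,"dy":0,"dz":0,"roll":0,"jaw":-1}], "force": 25}}

```text
time_s: 1.1
ee_pos: [0.1301, -0.5342, 0.2051]
eef_rot: [-3.141, -0.001, 1.577]
force: [-0.0, 0.2, -0.3]
grip_width: 0.0943
grip_force: 0.0
```

Call:
{"op": "send_rows", "data": {"rows": [{"dx":36,"dy":18,"dz":0,"roll":0,"jaw":-1},{"dx":36,"dy":18,"dz":0,"roll":0,"jaw":-1},{"dx":36,"dy":18,"dz":0,"roll":0,"jaw":-1},{"dx":36,"dy":18,"dz":0,"roll":0,"jaw":-1},{"dx":36,"dy":18,"dz":0,"roll":0,"jaw":-1},{"dx":36,"dy":18,"dz":0,"roll":0,"jaw":-1},{"dx":36,"dy":18,"dz":0,"roll":0,"jaw":-1},{"dx":36,"dy":18,"dz":0,"roll":0,"jaw":-1},{"dx":36,"dy":18,"dz":0,"roll":0,"jaw":-1},{"dx":36,"dy":18,"dz":0,"roll":0,"jaw":-1},{"dx":36,"dy":18,"dz":0,"roll":0,"jaw":-1},{"dx":0,"dy":0,"dz":0,"roll":0,"jaw":-1}]}}

```text
time_s: 2.1
ee_pos: [0.3298, -0.1331, 0.2056]
eef_rot: [3.141, -0.001, 1.574]
force: [-0.0, 0.1, 0.6]
grip_width: 0.0939
grip_force: 0.0
```

Call:
{"op": "send_rows", "data": {"rows": [{"dx":34,"dy":16.5,"dz":0,"roll":0,"jaw":-1},{"dx":34,"dy":16.5,"dz":0,"roll":0,"jaw":-1},{"dx":34,"dy":16.5,"dz":0,"roll":0,"jaw":-1},{"dx":34,"dy":16.5,"dz":0,"roll":0,"jaw":-1},{"dx":34,"dy":16.5,"dz":0,"roll":0,"jaw":-1},{"dx":34,"dy":16.5,"dz":0,"roll":0,"jaw":-1},{"dx":0,"dy":0,"dz":0,"roll":0,"jaw":-1},{"dx":0,"dy":0,"dz":30,"roll":0,"jaw":-1},{"dx":0,"dy":0,"dz":30,"roll":0,"jaw":-1},{"dx":0,"dy":0,"dz":30,"roll":0,"jaw":-1},{"dx":0,"dy":0,"dz":15,"roll":0,"jaw":-1},{"dx":0,"dy":0,"dz":0,"roll":0,"jaw":-1}]}}

```text
time_s: 3.1
ee_pos: [0.425, 0.065, 0.0976]
eef_rot: [-3.136, 0.0, 1.567]
force: [-0.5, -0.1, -0.4]
grip_width: 0.0937
grip_force: 0.0
```

Call:
{"op": "send_rows", "data": {"rows": [{"dx":4,"dy":3,"dz":0,"roll":0,"jaw":-1},{"dx":0,"dy":0,"dz":0,"roll":0,"jaw":-1},{"dx":0,"dy":0,"dz":17,"roll":0,"jaw":-1},{"dx":0,"dy":0,"dz":17,"roll":0,"jaw":-1},{"dx":0,"dy":0,"dz":17,"roll":0,"jaw":-1},{"dx":0,"dy":0,"dz":15,"roll":0,"jaw":-1},{"dx":0,"dy":0,"dz":0,"roll":0,"jaw":-1},{"dx":0,"dy":0,"dz":0,"roll":0,"jaw":-1}]}}

```text
time_s: 3.77
ee_pos: [0.4304, 0.0698, 0.0354]
eef_rot: [3.141, -0.0, 1.571]
force: [-0.2, 0.0, -0.1]
grip_width: 0.0943
grip_force: 0.0
```

Call:
{"op": "send_rows", "data": {"rows": [{"dx":0,"dy":0,"dz":0,"roll":0,"jaw":0.2},{"dx":0,"dy":0,"dz":0,"roll":0,"jaw":0.4},{"dx":0,"dy":0,"dz":0,"roll":0,"jaw":1},{"dx":0,"dy":0,"dz":0,"roll":0,"jaw":1},{"dx":0,"dy":0,"dz":0,"roll":0,"jaw":1},{"dx":0,"dy":0,"dz":0,"roll":0,"jaw":1},{"dx":0,"dy":0,"dz":0,"roll":0,"jaw":1},{"dx":0,"dy":0,"dz":0,"roll":0,"jaw":1}], "force": 25}}

```text
time_s: 4.43
ee_pos: [0.43, 0.0698, 0.0349]
eef_rot: [3.141, -0.0, 1.571]
force: [-3.2, 0.1, 8.3]
grip_width: 0.0654
grip_force: 25.0
```

Call:
{"op": "send_rows", "data": {"rows": [{"dx":0,"dy":0,"dz":-5,"roll":0,"jaw":1},{"dx":0,"dy":0,"dz":-15,"roll":0,"jaw":1},{"dx":0,"dy":0,"dz":-25,"roll":0,"jaw":1},{"dx":0,"dy":0,"dz":-25,"roll":0,"jaw":1},{"dx":0,"dy":0,"dz":-10,"roll":0,"jaw":1},{"dx":0,"dy":0,"dz":0,"roll":0,"jaw":1},{"dx":0,"dy":10,"dz":0,"roll":0,"jaw":1},{"dx":1,"dy":25,"dz":0,"roll":0,"jaw":1},{"dx":2,"dy":25,"dz":0,"roll":0,"jaw":1},{"dx":2,"dy":25,"dz":0,"roll":0,"jaw":1},{"dx":2,"dy":25,"dz":0,"roll":0,"jaw":1},{"dx":2,"dy":25,"dz":0,"roll":0,"jaw":1}]}}

```text
time_s: 5.43
ee_pos: [0.5654, 0.0788, 0.1123]
eef_rot: [-3.139, 0.0, 1.571]
force: [0.5, 0.4, -1.3]
grip_width: 0.0654
grip_force: 25.0
```

Call:
{"op": "send_rows", "data": {"rows": [{"dx":1,"dy":25,"dz":0,"roll":0,"jaw":1},{"dx":0,"dy":25,"dz":0,"roll":0,"jaw":1},{"dx":0,"dy":17,"dz":0,"roll":0,"jaw":1},{"dx":0,"dy":5,"dz":0,"roll":0,"jaw":1},{"dx":0,"dy":0,"dz":0,"roll":0,"jaw":1},{"dx":0,"dy":0,"dz":0,"roll":0,"jaw":1},{"dx":0,"dy":0,"dz":0,"roll":0,"jaw":1}]}}

```text
time_s: 6.02
ee_pos: [0.6359, 0.0798, 0.1139]
eef_rot: [-3.141, 0.0, 1.571]
force: [-0.2, 0.6, -1.1]
grip_width: 0.0657
grip_force: 25.0
```

```bash
python3 - <<'E'
from h import *
def ends(w,f,x0,x1,y0,y1,zt,name):
    hsv=cv2.cvtColor(f,cv2.COLOR_RGB2HSV)
    m=(abs(w[...,2]-zt)<.005)&(w[...,0]>x0)&(w[...,0]<x1)&(w[...,1]>y0)&(w[...,1]<y1)&(hsv[...,0]>130)&(hsv[...,0]<150)
    p=w[m]*1000; yc=(p[:,1].min()+p[:,1].max())/2; e=p[abs(p[:,1]-yc)>32]
    print(name,np.round(cv2.minAreaRect(e[:,:2].astype(np.float32))[:],1) if 0 else [np.round(a,1) for a in cv2.minAreaRect(e[:,:2].astype(np.float32))])
for n in('top','scene'):
    c=cam(n);w=cloud(c);f=c['frame']
    ends(w,f,.58,.70,.1,.27,.087,n+' deep'); ends(w,f,.40,.52,-.15,0,.061,n+' shallow')
    if n=='scene': save('hold.png',f[150:330,280:600],2.4)
o=get_obs();print(o['ee_pos'],o['eef_rot'],o['force'],o['time_s'])
E
```

```text
top deep [array([0., 0.]), array([0., 0.]), np.float64(0.0)]
top shallow [array([455.1, -74.4]), array([ 61.9, 119.2]), np.float64(0.8)]
scene deep [array([645.3, 192.3]), array([ 77.3, 125.9]), np.float64(1.5)]
scene shallow [array([459.4, -73. ]), array([ 64.5, 118.4]), np.float64(1.8)]
[0.63623607 0.07988219 0.11455787] [-3.14154403e+00  5.92218975e-06  1.57134449e+00] [-0.47132888  0.53287712 -1.20917306] 6.1167
```

View pics/hold.png

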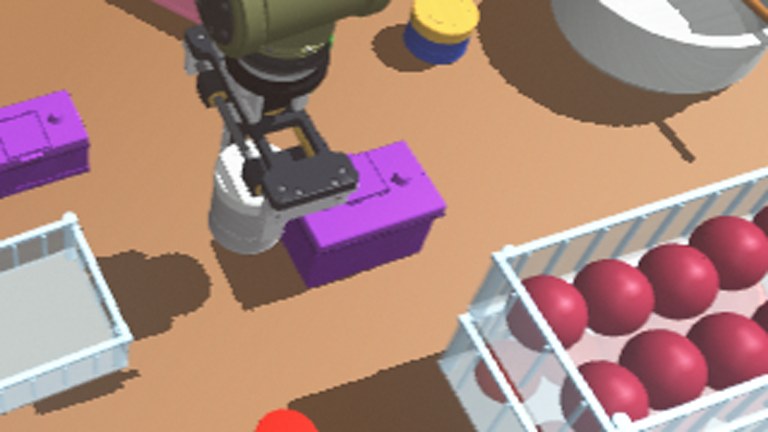

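The held tin is level above its spot at crop (248,195), clear of the deep box. I shift +9 mm in x to the box's middle line and lower it.

Call:
{"op": "send_rows", "data": {"rows": [{"dx":0.5,"dy":9,"dz":0,"roll":0,"jaw":1},{"dx":0,"dy":0,"dz":0,"roll":0,"jaw":1},{"dx":0,"dy":0,"dz":15,"roll":0,"jaw":1},{"dx":0,"dy":0,"dz":20,"roll":0,"jaw":1},{"dx":0,"dy":0,"dz":20,"roll":0,"jaw":1},{"dx":0,"dy":0,"dz":12,"roll":0,"jaw":1},{"dx":0,"dy":0,"dz":6,"roll":0,"jaw":1},{"dx":0,"dy":0,"dz":3,"roll":0,"jaw":1},{"dx":0,"dy":0,"dz":0,"roll":0,"jaw":1},{"dx":0,"dy":0,"dz":0,"roll":0,"jaw":1},{"dx":0,"dy":0,"dz":0,"roll":0,"jaw":1}]}}

```text
time_s: 7.03
ee_pos: [0.6464, 0.0804, 0.0396]
eef_rot: [3.14, -0.0, 1.571]
force: [0.0, -0.7, -1.9]
grip_width: 0.0655
grip_force: 25.0
```

Call:
{"op": "send_rows", "data": {"rows": [{"dx":0,"dy":-1,"dz":2,"roll":0,"jaw":1},{"dx":0,"dy":0,"dz":1.5,"roll":0,"jaw":1},{"dx":0,"dy":0,"dz":1,"roll":0,"jaw":1},{"dx":0,"dy":0,"dz":0,"roll":0,"jaw":1},{"dx":0,"dy":0,"dz":0,"roll":0,"jaw":1}]}}

```text
time_s: 7.45
ee_pos: [0.6449, 0.0803, 0.0349]
eef_rot: [3.141, -0.0, 1.571]
force: [-4.9, -0.6, 7.6]
grip_width: 0.0654
grip_force: 25.0
```

Call:
{"op": "send_rows", "data": {"rows": [{"dx":0,"dy":0,"dz":0,"roll":0,"jaw":-0.42},{"dx":0,"dy":0,"dz":0,"roll":0,"jaw":-0.55},{"dx":0,"dy":0,"dz":0,"roll":0,"jaw":-0.75},{"dx":0,"dy":0,"dz":0,"roll":0,"jaw":-0.9},{"dx":0,"dy":0,"dz":0,"roll":0,"jaw":-0.95},{"dx":0,"dy":0,"dz":-5,"roll":0,"jaw":-0.95},{"dx":0,"dy":0,"dz":-20,"roll":0,"jaw":-0.95},{"dx":0,"dy":0,"dz":-35,"roll":0,"jaw":-0.95},{"dx":0,"dy":0,"dz":-35,"roll":0,"jaw":-0.95},{"dx":0,"dy":0,"dz":-35,"roll":0,"jaw":-0.95},{"dx":0,"dy":0,"dz":-20,"roll":0,"jaw":-0.95},{"dx":0,"dy":-10,"dz":0,"roll":0,"jaw":-1}]}}

```text
time_s: 8.45
ee_pos: [0.6371, 0.0803, 0.1898]
eef_rot: [3.133, -0.001, 1.571]
force: [-0.3, 0.4, -0.0]
grip_width: 0.0933
grip_force: 0.0
```

Call:
{"op": "send_rows", "data": {"rows": [{"dx":0,"dy":-24,"dz":0,"roll":0,"jaw":-1},{"dx":8,"dy":-32,"dz":0,"roll":0,"jaw":-1},{"dx":24,"dy":-32,"dz":0,"roll":0,"jaw":-1},{"dx":28,"dy":-32,"dz":0,"roll":0,"jaw":-1},{"dx":28,"dy":-30,"dz":0,"roll":0,"jaw":-1},{"dx":28,"dy":-25,"dz":0,"roll":0,"jaw":-1},{"dx":20,"dy":-13,"dz":0,"roll":0,"jaw":-1},{"dx":8,"dy":0,"dz":0,"roll":0,"jaw":-1},{"dx":0,"dy":0,"dz":0,"roll":0,"jaw":-1},{"dx":0,"dy":0,"dz":0,"roll":0,"jaw":-1}]}}

```text
time_s: 9.28
ee_pos: [0.448, 0.2234, 0.1841]
eef_rot: [3.141, 0.0, 1.572]
force: [-0.3, -1.5, -0.1]
grip_width: 0.0942
grip_force: 0.0
```

```bash
python3 - <<'E'
from m import *
for n in('top','scene'):
    c=cam(n);w=cloud(c);f=c['frame']; print(n); meas(f,w)
    save('t1'+n+'.png',f[80:230,180:460] if n=='top' else f[120:300,240:520],2.8)
E
```

```text
top
purple 2183 px 247.0 119.0 ztop 0.0886 rect c [638.3 190. ] sz [ 81.1 123.1] a 1.4 mean [639.4 190.7]
purple 1461 px 364.0 199.0 ztop 0.0622 rect c [456.8 -74.4] sz [ 65.4 116.8] a 1.9 mean [455.6 -73.3]
green 750 px 232.0 205.0 ztop 0.0764 rect c [444.  223.8] sz [63.3 62. ] a 77.4 mean [445.6 217.9]
yellow 866 px 435.0 202.0 ztop 0.0774 rect c [ 443.9 -230. ] sz [63.6 64.4] a 13.6 mean [ 442.4 -231. ]
steel 735 px 397.0 117.0 ztop 0.0669 rect c [ 638.6 -182. ] sz [128.  258.5] a 3.5 mean [ 643.6 -136.6]
steel 675 px 295.0 116.0 ztop 0.083 rect c [642.9  80.9] sz [64.5 63.1] a 71.8 mean [643.3  80.9]
steel 101 px 73.0 190.0 ztop 0.5083 rect c [395.7 258.9] sz [19.4  2.7] a 18.4 mean [395.6 259.1]
steel 79 px 152.0 207.0 ztop 0.5156 rect c [397.5 175.5] sz [1.7 7.5] a 18.6 mean [397.6 175.4]
paddle 1216 px 493.0 204.0 ztop 0.0161 rect c [ 424.3 -389.9] sz [214.8  48.5] a 13.0 mean [ 408.1 -390.3]
scene
purple 1811 px 288.0 211.0 ztop 0.0611 rect c [462.5 -73.4] sz [ 67.9 117. ] a 1.2 mean [461.4 -74.1]
purple 2556 px 431.0 237.0 ztop 0.0879 rect c [643.8 191.6] sz [ 80.  124.4] a 0.8 mean [645.2 190.6]
green 906 px 402.0 171.0 ztop 0.0752 rect c [447.2 225.3] sz [63.5 66.9] a 47.0 mean [446.5 225.6]
yellow 1083 px 220.0 222.0 ztop 0.0758 rect c [ 447.8 -228.2] sz [62.9 65.8] a 78.0 mean [ 447.1 -229.2]
steel 405 px 433.0 126.0 ztop 0.3096 rect c [536.4 222.7] sz [63.5  4.6] a 89.0 mean [536.  222.1]
steel 779 px 384.0 249.0 ztop 0.082 rect c [648.1  82.2] sz [62.7 64.4] a 67.9 mean [648.   81.6]
steel 1207 px 258.0 289.0 ztop 0.066 rect c [ 640.8 -179.8] sz [130.7 258.7] a 3.2 mean [ 647.8 -204.3]
paddle 1102 px 159.0 252.0 ztop 0.0155 rect c [ 427.4 -384.5] sz [217.6  48.7] a 10.0 mean [ 423.3 -386.9]
blue 109 px 464.0 172.0 ztop 0.0279 rect c [477.3 387.1] sz [36.9  7. ] a 78.0 mean [478.  389.3]
```

View pics/t1scene.png

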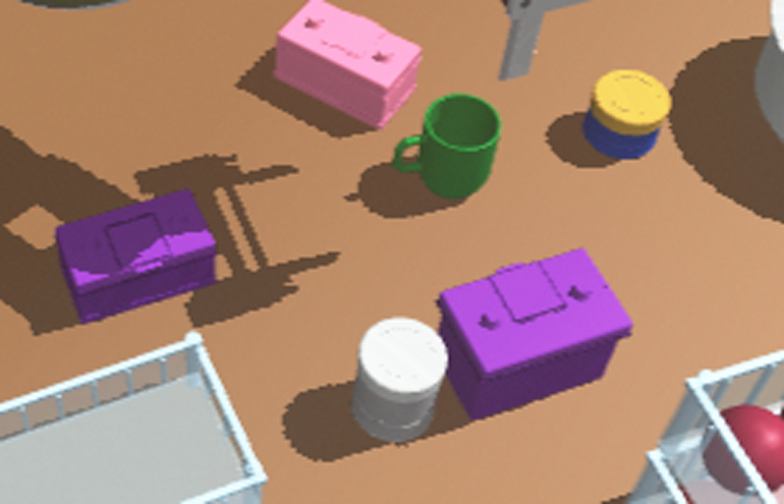

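The tin stands upright at crop (400,380), gap about 14 mm, in line with the box's middle. Now the mug.

Call:
{"op": "send_rows", "data": {"rows": [{"dx":1,"dy":-2,"dz":0,"roll":0,"jaw":-1},{"dx":0,"dy":0,"dz":35,"roll":0,"jaw":-1},{"dx":0,"dy":0,"dz":35,"roll":0,"jaw":-1},{"dx":0,"dy":0,"dz":30,"roll":0,"jaw":-1},{"dx":0,"dy":0,"dz":25,"roll":0,"jaw":-1},{"dx":0,"dy":0,"dz":20,"roll":0,"jaw":-1},{"dx":0,"dy":0,"dz":10,"roll":0,"jaw":-1},{"dx":0,"dy":0,"dz":0,"roll":0,"jaw":-1},{"dx":0,"dy":0,"dz":0,"roll":0,"jaw":-0.9}]}}

```text
time_s: 10.13
ee_pos: [0.4458, 0.2245, 0.0294]
eef_rot: [3.142, -0.0, 1.571]
force: [0.1, 0.7, -0.1]
grip_width: 0.0906
grip_force: 0.0
```

Call:
{"op": "send_rows", "data": {"rows": [{"dx":0,"dy":0,"dz":0,"roll":0,"jaw":-0.7},{"dx":0,"dy":0,"dz":0,"roll":0,"jaw":-0.5},{"dx":0,"dy":0,"dz":0,"roll":0,"jaw":-0.2},{"dx":0,"dy":0,"dz":0,"roll":0,"jaw":0.2},{"dx":0,"dy":0,"dz":0,"roll":0,"jaw":0.2},{"dx":0,"dy":0,"dz":0,"roll":0,"jaw":0.2},{"dx":0,"dy":0,"dz":0,"roll":0,"jaw":0.2},{"dx":0,"dy":0,"dz":0,"roll":0,"jaw":0.2}], "force": 15}}

```text
time_s: 10.8
ee_pos: [0.4457, 0.2248, 0.0296]
eef_rot: [3.141, -0.0, 1.571]
force: [-0.9, -1.6, 6.4]
grip_width: 0.0652
grip_force: 14.9
```

Call:
{"op": "send_rows", "data": {"rows": [{"dx":0,"dy":0,"dz":-5,"roll":0,"jaw":0.2},{"dx":0,"dy":0,"dz":-20,"roll":0,"jaw":0.2},{"dx":0,"dy":0,"dz":-30,"roll":0,"jaw":0.2},{"dx":0,"dy":0,"dz":-30,"roll":0,"jaw":0.2},{"dx":0,"dy":0,"dz":-25,"roll":0,"jaw":0.2},{"dx":0,"dy":0,"dz":-10,"roll":0,"jaw":0.2},{"dx":0,"dy":0,"dz":0,"roll":0,"jaw":0.2},{"dx":-8,"dy":10,"dz":0,"roll":0,"jaw":0.2},{"dx":-15,"dy":20,"dz":0,"roll":0,"jaw":0.2},{"dx":-20,"dy":28,"dz":0,"roll":0,"jaw":0.2},{"dx":-20,"dy":28,"dz":0,"roll":0,"jaw":0.2},{"dx":-20,"dy":28,"dz":0,"roll":0,"jaw":0.2}]}}

```text
time_s: 11.8
ee_pos: [0.5603, 0.1399, 0.1466]
eef_rot: [-3.139, 0.001, 1.571]
force: [0.8, 0.3, -1.1]
grip_width: 0.0652
grip_force: 14.8
```

Call:
{"op": "send_rows", "data": {"rows": [{"dx":-20,"dy":28,"dz":0,"roll":0,"jaw":0.2},{"dx":-20,"dy":28,"dz":0,"roll":0,"jaw":0.2},{"dx":-12,"dy":18,"dz":0,"roll":0,"jaw":0.2},{"dx":-5,"dy":8,"dz":0,"roll":0,"jaw":0.2},{"dx":0,"dy":0,"dz":0,"roll":0,"jaw":0.2},{"dx":0,"dy":0,"dz":0,"roll":0,"jaw":0.2},{"dx":0,"dy":0,"dz":0,"roll":0,"jaw":0.2}]}}

```text
time_s: 12.38
ee_pos: [0.6406, 0.0855, 0.1483]
eef_rot: [-3.14, -0.0, 1.572]
force: [-0.4, 0.2, -1.1]
grip_width: 0.0654
grip_force: 14.8
```

Call:
{"op": "send_rows", "data": {"rows": [{"dx":-3.7,"dy":4.5,"dz":0,"roll":0,"jaw":0.2},{"dx":0,"dy":0,"dz":0,"roll":0,"jaw":0.2},{"dx":0,"dy":0,"dz":12,"roll":0,"jaw":0.2},{"dx":0,"dy":0,"dz":12,"roll":0,"jaw":0.2},{"dx":0,"dy":0,"dz":6,"roll":0,"jaw":0.2},{"dx":0,"dy":0,"dz":3,"roll":0,"jaw":0.2},{"dx":0,"dy":0,"dz":0,"roll":0,"jaw":0.2},{"dx":0,"dy":0,"dz":0,"roll":0,"jaw":0.2},{"dx":0,"dy":0,"dz":0,"roll":0,"jaw":0.2}]}}

```text
time_s: 13.13
ee_pos: [0.6462, 0.0811, 0.1164]
eef_rot: [3.141, -0.0, 1.571]
force: [-0.5, 0.0, -2.3]
grip_width: 0.0653
grip_force: 14.8
```

```bash
python3 - <<'E'
from h import *
c=cam('scene'); save('mug.png',c['frame'][150:330,280:560],2.6); print(get_obs()['ee_pos'])
E
```

```text
[0.64623347 0.08107076 0.11646508]
```

View pics/mug.png

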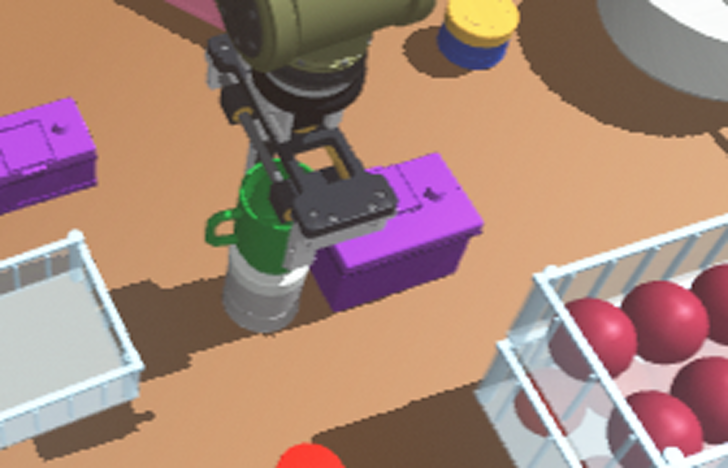

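The mug is level and over the tin (crop 270,225). I lower it the last 7 mm.

Call:
{"op": "send_rows", "data": {"rows": [{"dx":0.4,"dy":-1.2,"dz":3,"roll":0,"jaw":0.2},{"dx":0,"dy":0,"dz":2,"roll":0,"jaw":0.2},{"dx":0,"dy":0,"dz":1,"roll":0,"jaw":0.2},{"dx":0,"dy":0,"dz":0.7,"roll":0,"jaw":0.2},{"dx":0,"dy":0,"dz":0,"roll":0,"jaw":0.2},{"dx":0,"dy":0,"dz":0,"roll":0,"jaw":0.2},{"dx":0,"dy":0,"dz":0,"roll":0,"jaw":0.2}]}}

```text
time_s: 13.77
ee_pos: [0.6449, 0.0814, 0.1097]
eef_rot: [3.141, -0.0, 1.571]
force: [-3.3, 0.6, 5.0]
grip_width: 0.0652
grip_force: 14.9
```

Call:
{"op": "send_rows", "data": {"rows": [{"dx":0,"dy":0,"dz":0,"roll":0,"jaw":-0.42},{"dx":0,"dy":0,"dz":0,"roll":0,"jaw":-0.5},{"dx":0,"dy":0,"dz":0,"roll":0,"jaw":-0.65},{"dx":0,"dy":0,"dz":0,"roll":0,"jaw":-0.85},{"dx":0,"dy":0,"dz":0,"roll":0,"jaw":-0.9},{"dx":0,"dy":0,"dz":-5,"roll":0,"jaw":-0.9},{"dx":0,"dy":0,"dz":-15,"roll":0,"jaw":-0.9},{"dx":0,"dy":0,"dz":-30,"roll":0,"jaw":-0.9},{"dx":0,"dy":0,"dz":-35,"roll":0,"jaw":-0.9},{"dx":0,"dy":0,"dz":-25,"roll":0,"jaw":-0.9},{"dx":0,"dy":0,"dz":0,"roll":0,"jaw":-0.9},{"dx":0,"dy":0,"dz":0,"roll":0,"jaw":-0.9}]}}

```text
time_s: 14.77
ee_pos: [0.6452, 0.0815, 0.2209]
eef_rot: [3.139, -0.0, 1.571]
force: [0.7, -0.1, -1.2]
grip_width: 0.0894
grip_force: 0.0
```

Call:
{"op": "send_rows", "data": {"rows": [{"dx":0,"dy":-15,"dz":0,"roll":0,"jaw":-0.9},{"dx":-10,"dy":-30,"dz":0,"roll":0,"jaw":-1},{"dx":-25,"dy":-34,"dz":0,"roll":0,"jaw":-1},{"dx":-30,"dy":-34,"dz":0,"roll":0,"jaw":-1},{"dx":-30,"dy":-34,"dz":0,"roll":0,"jaw":-1},{"dx":-24,"dy":-26,"dz":0,"roll":0,"jaw":-1},{"dx":-12,"dy":-14,"dz":0,"roll":0,"jaw":-1},{"dx":0,"dy":0,"dz":30,"roll":-1.2,"jaw":-1},{"dx":0,"dy":0,"dz":30,"roll":0,"jaw":-1},{"dx":0,"dy":0,"dz":30,"roll":0,"jaw":-1},{"dx":0,"dy":0,"dz":0,"roll":0,"jaw":-1},{"dx":0,"dy":0,"dz":0,"roll":0,"jaw":-1}]}}

```text
time_s: 15.77
ee_pos: [0.463, -0.0443, 0.1284]
eef_rot: [-3.138, -0.001, 1.592]
force: [0.3, -0.3, 2.2]
grip_width: 0.0938
grip_force: 0.0
```

```bash
python3 - <<'E'
from m import *
for n in('top','scene'):
    c=cam(n);w=cloud(c);f=c['frame']; print(n); meas(f,w)
    if n=='scene': save('sh.png',f[130:310,230:500],2.9)
o=get_obs();print(o['ee_pos'],o['eef_rot'])
E
```

```text
top
purple 2197 px 247.0 119.0 ztop 0.0887 rect c [638.3 189.9] sz [ 81.1 123.1] a 1.6 mean [639.1 190.9]
green 985 px 293.0 106.0 ztop 0.1569 rect c [642.8  81.3] sz [63.5 64.5] a 89.1 mean [642.   79.3]
yellow 800 px 435.0 202.0 ztop 0.0768 rect c [ 444.4 -229.6] sz [61.5 63.9] a 15.4 mean [ 442.1 -228. ]
steel 438 px 400.0 98.0 ztop 0.0593 rect c [ 665.8 -179.9] sz [ 78.3 262.7] a 4.1 mean [ 689.8 -160.3]
steel 78 px 432.0 145.0 ztop 0.0588 rect c [ 577.9 -233.8] sz [ 6.5 79.1] a 3.8 mean [ 578.3 -233.1]
paddle 500 px 487.0 180.0 ztop 0.0132 rect c [ 500.6 -372.4] sz [62.4 51.7] a 9.4 mean [ 501.6 -373.2]
scene
purple 1722 px 287.0 212.0 ztop 0.061 rect c [461.9 -72.9] sz [ 67.6 116.9] a 1.4 mean [462.1 -78.7]
purple 2621 px 430.0 238.0 ztop 0.0877 rect c [643.1 191.9] sz [ 81.2 124.2] a 1.5 mean [646.5 192.5]
green 1302 px 385.0 234.0 ztop 0.156 rect c [647.1  82.8] sz [64.6 64.7] a 37.0 mean [647.   80.5]
yellow 1070 px 219.0 222.0 ztop 0.0758 rect c [ 448.4 -228.3] sz [62.6 65.3] a 79.9 mean [ 449.9 -230.1]
steel 380 px 310.0 182.0 ztop 0.2556 rect c [551.5 -41.1] sz [ 4.6 68.2] a 1.9 mean [551.6 -43. ]
steel 1176 px 258.0 290.0 ztop 0.0662 rect c [ 641.5 -180.2] sz [130.3 258.5] a 3.5 mean [ 647.9 -205.6]
steel 236 px 383.0 257.0 ztop 0.0823 rect c [663.2  73.5] sz [62.6 29.1] a 59.5 mean [665.8  70.4]
paddle 531 px 165.0 268.0 ztop 0.0129 rect c [ 503.2 -371.2] sz [69.8 50.3] a 12.6 mean [ 505.8 -371.6]
blue 64 px 467.0 172.0 ztop 0.0273 rect c [480.8 399.1] sz [ 2.3 13.6] a 12.8 mean [480.7 401.1]
[ 0.46438874 -0.04447458  0.13056169] [3.14040770e+00 2.19639947e-04 1.59222125e+00]
```

View pics/sh.png

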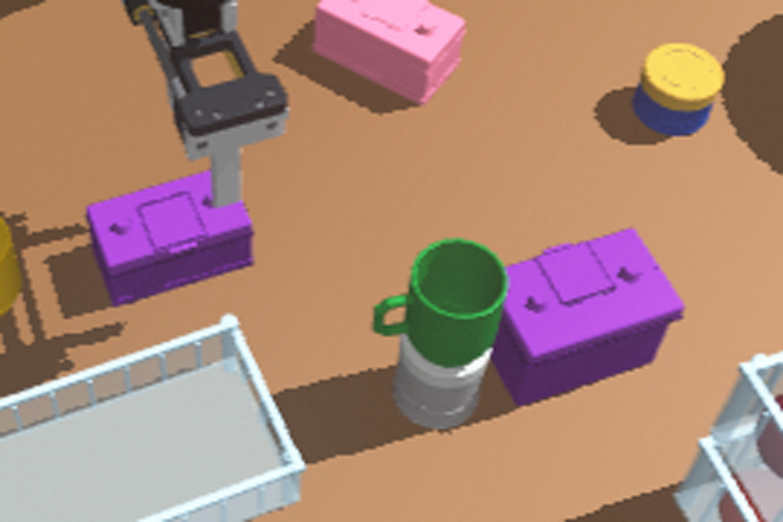

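The mug stands upright and centred on the tin (crop 455,300). On the shallow box the tab is about ±12 mm around the middle of the near edge (185,245), so I grip about 24 mm off-centre towards +y.

Call:
{"op": "send_rows", "data": {"rows": [{"dx":-6,"dy":-7,"dz":0,"roll":0,"jaw":-1},{"dx":0,"dy":0,"dz":0,"roll":0,"jaw":-1},{"dx":0,"dy":0,"dz":25,"roll":0,"jaw":-1},{"dx":0,"dy":0,"dz":25,"roll":0,"jaw":-1},{"dx":0,"dy":0,"dz":25,"roll":0,"jaw":-1},{"dx":0,"dy":0,"dz":25,"roll":0,"jaw":-1},{"dx":0,"dy":0,"dz":12,"roll":0,"jaw":-1},{"dx":0,"dy":0,"dz":0,"roll":0,"jaw":-1},{"dx":0,"dy":0,"dz":0,"roll":0,"jaw":-1},{"dx":0,"dy":0,"dz":0,"roll":0,"jaw":-1}]}}

```text
time_s: 16.7
ee_pos: [0.4577, -0.0508, 0.0186]
eef_rot: [3.14, 0.0, 1.592]
force: [0.2, 0.4, -0.1]
grip_width: 0.0937
grip_force: 0.0
```

Call:
{"op": "send_rows", "data": {"rows": [{"dx":0,"dy":0,"dz":0,"roll":0,"jaw":-0.7},{"dx":0,"dy":0,"dz":0,"roll":0,"jaw":-0.5},{"dx":0,"dy":0,"dz":0,"roll":0,"jaw":-0.3},{"dx":0,"dy":0,"dz":0,"roll":0,"jaw":0.2},{"dx":0,"dy":0,"dz":0,"roll":0,"jaw":0.2},{"dx":0,"dy":0,"dz":0,"roll":0,"jaw":0.2},{"dx":0,"dy":0,"dz":0,"roll":0,"jaw":0.2},{"dx":0,"dy":0,"dz":0,"roll":0,"jaw":0.2}], "force": 45}}

```text
time_s: 17.37
ee_pos: [0.457, -0.0506, 0.0174]
eef_rot: [3.141, -0.0, 1.592]
force: [-1.6, 0.1, 6.1]
grip_width: 0.0637
grip_force: 45.0
```

Call:
{"op": "send_rows", "data": {"rows": [{"dx":0,"dy":0,"dz":-4,"roll":0,"jaw":0.2},{"dx":0,"dy":0,"dz":-12,"roll":0,"jaw":0.2},{"dx":0,"dy":0,"dz":-25,"roll":0,"jaw":0.2},{"dx":0,"dy":0,"dz":-30,"roll":0,"jaw":0.2},{"dx":0,"dy":0,"dz":-30,"roll":0,"jaw":0.2},{"dx":0,"dy":0,"dz":-30,"roll":0,"jaw":0.2},{"dx":0,"dy":0,"dz":-20,"roll":0,"jaw":0.2},{"dx":10,"dy":0,"dz":0,"roll":0,"jaw":0.2},{"dx":25,"dy":0,"dz":0,"roll":0,"jaw":0.2},{"dx":30,"dy":0,"dz":0,"roll":0,"jaw":0.2},{"dx":30,"dy":0,"dz":0,"roll":0,"jaw":0.2},{"dx":30,"dy":0,"dz":0,"roll":0,"jaw":0.2}]}}

```text
time_s: 18.37
ee_pos: [0.4533, 0.076, 0.167]
eef_rot: [-3.14, 0.0, 1.592]
force: [0.6, -0.6, -1.9]
grip_width: 0.0635
grip_force: 45.0
```

Call:
{"op": "send_rows", "data": {"rows": [{"dx":30,"dy":0,"dz":0,"roll":0,"jaw":0.2},{"dx":30,"dy":0,"dz":0,"roll":0,"jaw":0.2},{"dx":30,"dy":0,"dz":0,"roll":0,"jaw":0.2},{"dx":25,"dy":5,"dz":0,"roll":0,"jaw":0.2},{"dx":20,"dy":15,"dz":0,"roll":0,"jaw":0.2},{"dx":8,"dy":25,"dz":0,"roll":0,"jaw":0.2},{"dx":0,"dy":30,"dz":0,"roll":0,"jaw":0.2},{"dx":0,"dy":30,"dz":0,"roll":0,"jaw":0.2},{"dx":0,"dy":30,"dz":0,"roll":0,"jaw":0.2},{"dx":0,"dy":25,"dz":0,"roll":0,"jaw":0.2},{"dx":0,"dy":15,"dz":0,"roll":0,"jaw":0.2},{"dx":0,"dy":5,"dz":0,"roll":0,"jaw":0.2}]}}

```text
time_s: 19.37
ee_pos: [0.6319, 0.2213, 0.1656]
eef_rot: [-3.139, 0.001, 1.591]
force: [-0.4, -0.3, -2.6]
grip_width: 0.0637
grip_force: 45.0
```

Call:
{"op": "send_rows", "data": {"rows": [{"dx":0,"dy":0,"dz":0,"roll":0,"jaw":0.2},{"dx":0,"dy":0,"dz":0,"roll":0,"jaw":0.2},{"dx":0,"dy":0,"dz":0,"roll":0,"jaw":0.2}]}}

```text
time_s: 19.62
ee_pos: [0.6302, 0.2215, 0.168]
eef_rot: [-3.141, 0.0, 1.593]
force: [-0.0, -0.2, -1.7]
grip_width: 0.0643
grip_force: 45.0
```

Call:
{"op": "send_rows", "data": {"rows": [{"dx":-4,"dy":6,"dz":0,"roll":0,"jaw":0.2},{"dx":-3.3,"dy":5.4,"dz":0,"roll":0,"jaw":0.2},{"dx":0,"dy":0,"dz":0,"roll":0,"jaw":0.2},{"dx":0,"dy":0,"dz":12,"roll":0,"jaw":0.2},{"dx":0,"dy":0,"dz":14,"roll":0,"jaw":0.2},{"dx":0,"dy":0,"dz":12,"roll":0,"jaw":0.2},{"dx":0,"dy":0,"dz":7,"roll":0,"jaw":0.2},{"dx":0,"dy":0,"dz":0,"roll":0,"jaw":0.2},{"dx":0,"dy":0,"dz":0,"roll":0,"jaw":0.2},{"dx":0,"dy":0,"dz":0,"roll":0,"jaw":0.2}]}}

```text
time_s: 20.45
ee_pos: [0.643, 0.2143, 0.1239]
eef_rot: [3.141, -0.0, 1.592]
force: [-0.3, -0.2, -2.7]
grip_width: 0.0636
grip_force: 45.0
```

```bash
python3 - <<'E'
from h import *
c=cam('scene'); f=c['frame']; w=cloud(c); hsv=cv2.cvtColor(f,cv2.COLOR_RGB2HSV)
pm=(hsv[...,0]>130)&(hsv[...,0]<150)&(hsv[...,1]>120)&(w[...,0]>.55)&(w[...,1]>.08)
for lo,hi in((.155,.17),(.08,.092)):
    p=w[pm&(w[...,2]>lo)&(w[...,2]<hi)]*1000
    if len(p)>5: print(lo,len(p),np.percentile(p[:,2],50),p.min(0),p.max(0),[np.round(a,1) for a in cv2.minAreaRect(p[:,:2].astype(np.float32))])
save('st.png',f[160:320,340:540],3.7); o=get_obs(); print(o['ee_pos'],o['eef_rot'],o['force'])
E
```

```text
0.155 1265 164.4848847034124 [612.4480777  130.26814561 155.0943313 ] [682.16701175 247.94411425 169.95911217] [array([647.4, 189.7]), array([ 69.6, 117.8]), np.float64(1.1)]
0.08 546 84.57528205037015 [628.2975454  129.15976268  80.02985791] [685.47089004 254.16804233  88.04397458] [array([658.1, 191.8]), array([125.5,  56.7]), np.float64(88.4)]
[0.64304374 0.21426989 0.12412007] [ 3.14032457e+00 -3.37558688e-04  1.59217303e+00] [-1.13186935  1.18948437 -2.63991174]
```

View pics/st.png

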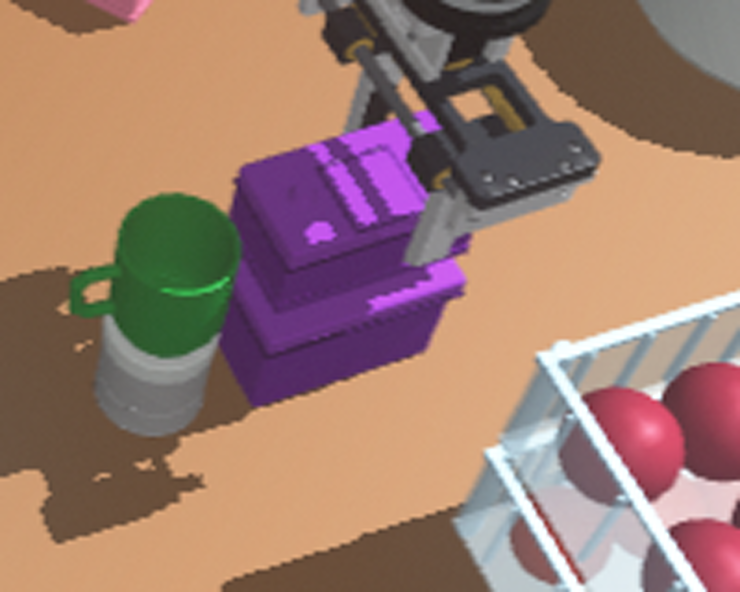

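The held box sits level and squarely over the deep one. I make a 1 mm correction and then come down gently.

Call:
{"op": "send_rows", "data": {"rows": [{"dx":1,"dy":-0.6,"dz":4,"roll":0,"jaw":0.2},{"dx":0,"dy":0,"dz":4,"roll":0,"jaw":0.2},{"dx":0,"dy":0,"dz":3,"roll":0,"jaw":0.2},{"dx":0,"dy":0,"dz":2,"roll":0,"jaw":0.2},{"dx":0,"dy":0,"dz":2,"roll":0,"jaw":0.2},{"dx":0,"dy":0,"dz":1,"roll":0,"jaw":0.2},{"dx":0,"dy":0,"dz":0,"roll":0,"jaw":0.2},{"dx":0,"dy":0,"dz":0,"roll":0,"jaw":0.2},{"dx":0,"dy":0,"dz":0,"roll":0,"jaw":0.2}]}}

```text
time_s: 21.25
ee_pos: [0.6422, 0.2151, 0.1074]
eef_rot: [3.141, -0.0, 1.592]
force: [0.3, -0.4, -2.2]
grip_width: 0.0639
grip_force: 45.0
```

Below the lug tops with no contact force, so both lugs are in. Down the last 5 mm.

Call:
{"op": "send_rows", "data": {"rows": [{"dx":0,"dy":0,"dz":2,"roll":0,"jaw":0.2},{"dx":0,"dy":0,"dz":1.5,"roll":0,"jaw":0.2},{"dx":0,"dy":0,"dz":1,"roll":0,"jaw":0.2},{"dx":0,"dy":0,"dz":0.7,"roll":0,"jaw":0.2},{"dx":0,"dy":0,"dz":0,"roll":0,"jaw":0.2},{"dx":0,"dy":0,"dz":0,"roll":0,"jaw":0.2},{"dx":0,"dy":0,"dz":0,"roll":0,"jaw":0.2},{"dx":0,"dy":0,"dz":0,"roll":0,"jaw":0.2}]}}

```text
time_s: 21.92
ee_pos: [0.6421, 0.2152, 0.1025]
eef_rot: [3.141, -0.0, 1.592]
force: [-3.4, -0.9, 4.8]
grip_width: 0.0638
grip_force: 45.0
```

Call:
{"op": "send_rows", "data": {"rows": [{"dx":0,"dy":0,"dz":0,"roll":0,"jaw":-0.4},{"dx":0,"dy":0,"dz":0,"roll":0,"jaw":-0.5},{"dx":0,"dy":0,"dz":0,"roll":0,"jaw":-0.65},{"dx":0,"dy":0,"dz":0,"roll":0,"jaw":-0.85},{"dx":0,"dy":0,"dz":0,"roll":0,"jaw":-0.9},{"dx":0,"dy":0,"dz":-5,"roll":0,"jaw":-0.9},{"dx":0,"dy":0,"dz":-15,"roll":0,"jaw":-0.9},{"dx":0,"dy":0,"dz":-35,"roll":0,"jaw":-0.9},{"dx":0,"dy":0,"dz":-35,"roll":0,"jaw":-0.9},{"dx":0,"dy":0,"dz":-35,"roll":0,"jaw":-0.9},{"dx":0,"dy":0,"dz":0,"roll":0,"jaw":-0.9}]}}

```text
time_s: 22.83
ee_pos: [0.6438, 0.2157, 0.2357]
eef_rot: [3.131, -0.003, 1.592]
force: [-0.0, 0.0, 2.0]
grip_width: 0.0896
grip_force: 0.0
```

Call:
{"op": "send_rows", "data": {"rows": [{"dx":-20,"dy":-10,"dz":0,"roll":0,"jaw":-0.5},{"dx":-36,"dy":-16,"dz":0,"roll":0,"jaw":-0.3},{"dx":-36,"dy":-16,"dz":0,"roll":0,"jaw":-0.2},{"dx":-36,"dy":-16,"dz":0,"roll":0,"jaw":-0.2},{"dx":-36,"dy":-16,"dz":0,"roll":0,"jaw":-0.2},{"dx":-36,"dy":-16,"dz":0,"roll":0,"jaw":-0.2},{"dx":-36,"dy":-16,"dz":0,"roll":0,"jaw":-0.2},{"dx":-36,"dy":-16,"dz":0,"roll":0,"jaw":-0.2},{"dx":-36,"dy":-16,"dz":0,"roll":0,"jaw":-0.2},{"dx":-36,"dy":-16,"dz":0,"roll":0,"jaw":-0.2},{"dx":-36,"dy":-16,"dz":0,"roll":0,"jaw":-0.2},{"dx":0,"dy":0,"dz":0,"roll":0,"jaw":-0.2}]}}

```text
time_s: 23.83
ee_pos: [0.4781, -0.1732, 0.2275]
eef_rot: [3.141, 0.001, 1.587]
force: [0.0, 0.9, 0.3]
grip_width: 0.0566
grip_force: 0.0
```

```bash
python3 - <<'E'
from h import *
for n in('top','scene'):
    c=cam(n);w=cloud(c);f=c['frame']
    hsv=cv2.cvtColor(f,cv2.COLOR_RGB2HSV).astype(int)
    pm=(hsv[...,0]>130)&(hsv[...,0]<150)&(hsv[...,1]>120)&(w[...,0]>.55)&(w[...,1]>.08)&(w[...,2]>.13)
    p=w[pm]*1000; print(n,'stack z',np.percentile(p[:,2],[50,95]))
    # paddle
    m=(w[...,0]>.3)&(w[...,0]<.56)&(w[...,1]<-.33)&(w[...,1]>-.46)&(w[...,2]>.005)&(w[...,2]<.03)&(hsv[...,1]>120)
    p=w[m]*1000; r=cv2.minAreaRect(p[:,:2].astype(np.float32)); print('rect',[np.round(a,1) for a in r])
    a=np.deg2rad(r[2] if r[1][0]>r[1][1] else r[2]-90); u=np.array([np.cos(a),np.sin(a)]); v=np.array([-u[1],u[0]])
    q=p[:,:2]-r[0]; s=q@u; t=q@v
    for lo,hi in((-100,-60),(-60,-20),(-20,20),(45,75),(75,105)):
        k=(s>lo)&(s<hi); print(lo,k.sum(),t[k].min().round(1),t[k].max().round(1),np.median(p[k,2]).round(1))
    # handle centreline
    k=(s<15); A=np.polyfit(p[k,0],p[k,1],1); print('handle angle',np.rad2deg(np.arctan(A[0])),'y at x=445',np.polyval(A,445),'s range',s.min(),s.max())
    if n=='scene': save('pd.png',f[170:300,110:250],4.2)
o=get_obs(); print(o['ee_pos'],o['eef_rot'])
E
```

```text
top stack z [143.81493825 146.75813028]
rect [array([ 499.2, -397.9]), array([3. , 2.7]), np.float64(27.2)]Traceback (most recent call last):
  File "<stdin>", line 13, in <module>
    return umr_minimum(a, axis, None, out, keepdims, initial, where)
ValueError: zero-size array to reduction operation minimum which has no identity
```

```bash
python3 - <<'E'
from h import *
for n in('top','scene'):
    d=np.load(n+'0.npz');w=d['w'];f=d['f']
    hsv=cv2.cvtColor(f,cv2.COLOR_RGB2HSV).astype(int)
    m=(w[...,0]>.3)&(w[...,0]<.56)&(w[...,1]<-.33)&(w[...,1]>-.46)&(w[...,2]>.007)&(w[...,2]<.03)
    p=w[m]*1000; r=cv2.minAreaRect(p[:,:2].astype(np.float32)); print(n,[np.round(a,1) for a in r])
    a=np.deg2rad(12); u=np.array([np.cos(a),np.sin(a)]); v=np.array([-u[1],u[0]])
    s=p[:,:2]@u; t=p[:,:2]@v; s0=(s.min()+s.max())/2; s=s-s0
    k=s<20; A=np.polyfit(s[k],t[k],1); print('handle ang',12+np.rad2deg(np.arctan(A[0])),'s len',s.max()-s.min())
    for g in(0,20): print(g,(s0+g)*u+np.polyval(A,g)*v)
    print('blade t mean',t[s>50].mean(),'handle extrap',np.polyval(A,80),'handle w',t[k].max()-t[k].min())
f=np.load('scene0.npz')['f']; save('pd.png',f[190:300,110:230],4.5)
E
```

```text
top [array([ 424.6, -388.7]), array([218.8,  52.4]), np.float64(12.1)]
handle ang 11.384589308733547 s len 218.78997882153996
0 [ 424.01768596 -385.88786003]
20 [ 443.62530305 -381.93975884]
blade t mean -467.52313851339346 handle extrap -466.47282693653494 handle w 23.431014910270903
scene [array([ 428.8, -385.7]), array([217.7,  51. ]), np.float64(11.2)]
handle ang 11.279634235801705 s len 217.7324821577628
0 [ 428.75150616 -385.78332606]
20 [ 448.36674138 -381.87106539]
blade t mean -467.658349418884 handle extrap -467.5013587239663 handle w 21.485055357768033
```

View pics/pd.png

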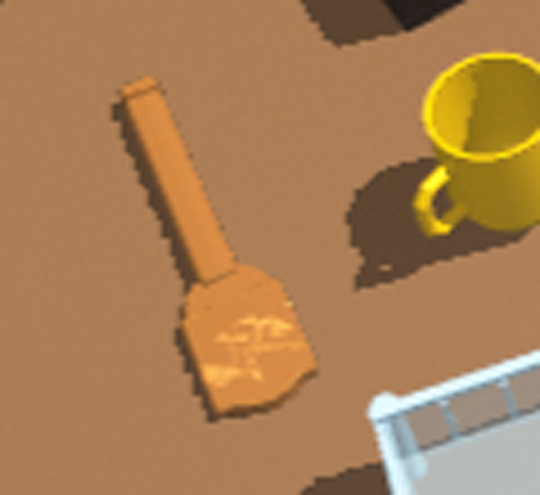

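The paddle's blade points to +x (crop 245,345) and its handle to (145,95). I grip the handle just behind the blade, near the balance point.

Call:
{"op": "send_rows", "data": {"rows": [{"dx":-35,"dy":-6,"dz":0,"roll":0,"jaw":-0.1},{"dx":-35,"dy":-6,"dz":0,"roll":0,"jaw":-0.1},{"dx":-35,"dy":-6,"dz":0,"roll":0,"jaw":-0.1},{"dx":-35,"dy":-6,"dz":0,"roll":0,"jaw":-0.1},{"dx":-35,"dy":-6,"dz":0,"roll":0,"jaw":-0.1},{"dx":-30,"dy":-6,"dz":0,"roll":0,"jaw":-0.1},{"dx":0,"dy":0,"dz":0,"roll":6.6,"jaw":-0.1},{"dx":0,"dy":0,"dz":0,"roll":6.6,"jaw":-0.1},{"dx":0,"dy":0,"dz":0,"roll":6.6,"jaw":-0.1},{"dx":0,"dy":0,"dz":0,"roll":6.6,"jaw":-0.1},{"dx":0,"dy":0,"dz":0,"roll":6.6,"jaw":-0.1},{"dx":0,"dy":0,"dz":0,"roll":6.6,"jaw":-0.1}]}}

```text
time_s: 24.88
ee_pos: [0.4495, -0.3733, 0.2271]
eef_rot: [3.141, -0.0, 0.896]
force: [0.4, 0.7, -0.7]
grip_width: 0.0519
grip_force: 0.0
```

Call:
{"op": "send_rows", "data": {"rows": [{"dx":0,"dy":0,"dz":0,"roll":6.6,"jaw":-0.1},{"dx":0,"dy":0,"dz":0,"roll":6.6,"jaw":-0.1},{"dx":0,"dy":0,"dz":0,"roll":6.6,"jaw":-0.1},{"dx":0,"dy":0,"dz":0,"roll":6.6,"jaw":-0.1},{"dx":0,"dy":0,"dz":0,"roll":6.6,"jaw":-0.1},{"dx":0,"dy":0,"dz":0,"roll":6.6,"jaw":-0.1},{"dx":0,"dy":0,"dz":30,"roll":0,"jaw":-0.1},{"dx":0,"dy":0,"dz":30,"roll":0,"jaw":-0.1},{"dx":0,"dy":0,"dz":30,"roll":0,"jaw":-0.1},{"dx":0,"dy":0,"dz":0,"roll":0,"jaw":-0.1},{"dx":0,"dy":0,"dz":0,"roll":0,"jaw":-0.1},{"dx":0,"dy":0,"dz":0,"roll":0,"jaw":-0.1}]}}

```text
time_s: 25.88
ee_pos: [0.4496, -0.3743, 0.139]
eef_rot: [3.14, -0.001, 0.21]
force: [-0.0, -0.7, 0.3]
grip_width: 0.0516
grip_force: 0.0
```

Call:
{"op": "send_rows", "data": {"rows": [{"dx":-7,"dy":7,"dz":0,"roll":0.5,"jaw":-0.1},{"dx":0,"dy":0,"dz":30,"roll":0,"jaw":-0.1},{"dx":0,"dy":0,"dz":30,"roll":0,"jaw":-0.1},{"dx":0,"dy":0,"dz":30,"roll":0,"jaw":-0.1},{"dx":0,"dy":0,"dz":22,"roll":0,"jaw":-0.1},{"dx":0,"dy":0,"dz":12,"roll":0,"jaw":-0.1},{"dx":0,"dy":0,"dz":6,"roll":0,"jaw":-0.1},{"dx":0,"dy":0,"dz":0,"roll":0,"jaw":-0.1},{"dx":0,"dy":0,"dz":0,"roll":0,"jaw":-0.1},{"dx":0,"dy":0,"dz":0,"roll":0,"jaw":-0.1}]}}

```text
time_s: 26.72
ee_pos: [0.4439, -0.3832, 0.0088]
eef_rot: [3.139, -0.001, 0.201]
force: [-0.6, 0.4, 0.3]
grip_width: 0.0516
grip_force: 0.0
```

Call:
{"op": "send_rows", "data": {"rows": [{"dx":0,"dy":0,"dz":3,"roll":0,"jaw":-0.1},{"dx":0,"dy":0,"dz":2.3,"roll":0,"jaw":-0.1},{"dx":0,"dy":0,"dz":0,"roll":0,"jaw":-0.1},{"dx":0,"dy":0,"dz":0,"roll":0,"jaw":0.2},{"dx":0,"dy":0,"dz":0,"roll":0,"jaw":0.4},{"dx":0,"dy":0,"dz":0,"roll":0,"jaw":0.6},{"dx":0,"dy":0,"dz":0,"roll":0,"jaw":1},{"dx":0,"dy":0,"dz":0,"roll":0,"jaw":1},{"dx":0,"dy":0,"dz":0,"roll":0,"jaw":1},{"dx":0,"dy":0,"dz":0,"roll":0,"jaw":1}], "force": 25}}

```text
time_s: 27.55
ee_pos: [0.4433, -0.3825, 0.0018]
eef_rot: [3.141, -0.0, 0.201]
force: [-0.5, -1.3, 0.2]
grip_width: 0.0198
grip_force: 25.0
```

Call:
{"op": "send_rows", "data": {"rows": [{"dx":0,"dy":0,"dz":-4,"roll":0,"jaw":1},{"dx":0,"dy":0,"dz":-12,"roll":0,"jaw":1},{"dx":0,"dy":0,"dz":-25,"roll":0,"jaw":1},{"dx":0,"dy":0,"dz":-30,"roll":0,"jaw":1},{"dx":0,"dy":0,"dz":-30,"roll":0,"jaw":1},{"dx":0,"dy":0,"dz":-25,"roll":0,"jaw":1},{"dx":0,"dy":0,"dz":-10,"roll":0,"jaw":1},{"dx":0,"dy":0,"dz":0,"roll":-2,"jaw":1},{"dx":0,"dy":0,"dz":0,"roll":-4,"jaw":1},{"dx":0,"dy":0,"dz":0,"roll":-6,"jaw":1},{"dx":0,"dy":0,"dz":0,"roll":-7,"jaw":1},{"dx":0,"dy":0,"dz":0,"roll":-7,"jaw":1}]}}

```text
time_s: 28.55
ee_pos: [0.443, -0.3822, 0.1374]
eef_rot: [-3.141, 0.0, 0.661]
force: [-0.1, 0.2, -1.3]
grip_width: 0.0198
grip_force: 25.0
```

Call:
{"op": "send_rows", "data": {"rows": [{"dx":0,"dy":0,"dz":0,"roll":-7,"jaw":1},{"dx":0,"dy":0,"dz":0,"roll":-7,"jaw":1},{"dx":0,"dy":0,"dz":0,"roll":-7,"jaw":1},{"dx":0,"dy":0,"dz":0,"roll":-7,"jaw":1},{"dx":0,"dy":0,"dz":0,"roll":-7,"jaw":1},{"dx":0,"dy":0,"dz":0,"roll":-7,"jaw":1},{"dx":0,"dy":0,"dz":0,"roll":-6,"jaw":1},{"dx":0,"dy":0,"dz":0,"roll":-5,"jaw":1},{"dx":0,"dy":0,"dz":0,"roll":-2.8,"jaw":1},{"dx":0,"dy":0,"dz":0,"roll":0,"jaw":1},{"dx":0,"dy":0,"dz":0,"roll":0,"jaw":1}]}}

```text
time_s: 29.47
ee_pos: [0.4431, -0.3823, 0.1375]
eef_rot: [-3.141, -0.0, 1.627]
force: [-0.9, 0.2, -1.5]
grip_width: 0.0197
grip_force: 25.0
```

Call:
{"op": "send_rows", "data": {"rows": [{"dx":8,"dy":8,"dz":0,"roll":0,"jaw":1},{"dx":16,"dy":16,"dz":0,"roll":0,"jaw":1},{"dx":23,"dy":23,"dz":0,"roll":0,"jaw":1},{"dx":25,"dy":25,"dz":0,"roll":0,"jaw":1},{"dx":25,"dy":25,"dz":0,"roll":0,"jaw":1},{"dx":25,"dy":25,"dz":0,"roll":0,"jaw":1},{"dx":25,"dy":25,"dz":0,"roll":0,"jaw":1},{"dx":23,"dy":23,"dz":0,"roll":0,"jaw":1},{"dx":16,"dy":18,"dz":0,"roll":0,"jaw":1},{"dx":8,"dy":8,"dz":0,"roll":0,"jaw":1},{"dx":0,"dy":0,"dz":0,"roll":0,"jaw":1},{"dx":0,"dy":0,"dz":0,"roll":0,"jaw":1}]}}

```text
time_s: 30.47
ee_pos: [0.6273, -0.1774, 0.1374]
eef_rot: [-3.141, -0.0, 1.629]
force: [-0.2, 0.7, -1.2]
grip_width: 0.0199
grip_force: 25.0
```

```bash
python3 - <<'E'
from h import *
c=cam('scene'); f=c['frame']; w=cloud(c); hsv=cv2.cvtColor(f,cv2.COLOR_RGB2HSV).astype(int)
m=(hsv[...,0]>8)&(hsv[...,0]<20)&(hsv[...,1]>150)&(w[...,2]>.09)&(w[...,2]<.2)&(w[...,0]>.5)&(w[...,0]<.75)&(w[...,1]<0)&(w[...,1]>-.34)
p=w[m]*1000; print(m.sum(),[np.round(a,1) for a in cv2.minAreaRect(p[:,:2].astype(np.float32))])
for lo in range(-300,-50,40):
    k=(p[:,1]>lo)&(p[:,1]<lo+40)
    if k.any(): print(lo,np.median(p[k],0))
save('ph.png',f[180:350,180:420],3.0); o=get_obs(); print(o['ee_pos'],o['eef_rot'],o['time_s'])
E
```

```text
554 [array([ 629.4, -194.4]), array([ 51.6, 215.1]), np.float64(2.4)]
-300 [ 635.3296341  -281.93288083  149.74058606]
-260 [ 629.37642709 -235.63537014  149.42421638]
-220 [ 628.24669874 -211.39648122  149.69883941]
-140 [ 624.61976511 -112.11008375  145.63881365]
-100 [625.31964574 -94.70686041 145.59732331]
[ 0.62696074 -0.17818822  0.13760142] [-3.14108973e+00  3.49832303e-05  1.62772592e+00] 30.5167
```

View pics/ph.png

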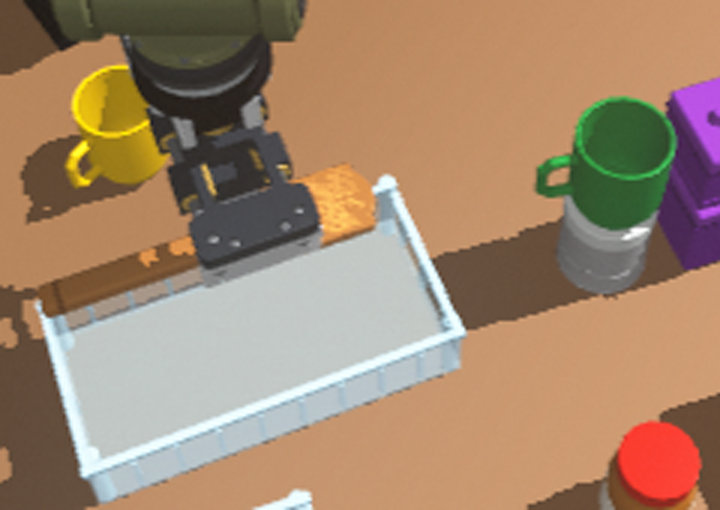

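The paddle is held level and parallel to the basket. It needs 12 mm in x and 14 mm in y to be centred, then down.

Call:
{"op": "send_rows", "data": {"rows": [{"dx":7,"dy":6.5,"dz":0,"roll":0,"jaw":1},{"dx":6.7,"dy":6.5,"dz":0,"roll":0,"jaw":1},{"dx":0,"dy":0,"dz":0,"roll":0,"jaw":1},{"dx":0,"dy":0,"dz":12,"roll":0,"jaw":1},{"dx":0,"dy":0,"dz":22,"roll":0,"jaw":1},{"dx":0,"dy":0,"dz":25,"roll":0,"jaw":1},{"dx":0,"dy":0,"dz":25,"roll":0,"jaw":1},{"dx":0,"dy":0,"dz":20,"roll":0,"jaw":1},{"dx":0,"dy":0,"dz":12,"roll":0,"jaw":1},{"dx":0,"dy":0,"dz":6,"roll":0,"jaw":1},{"dx":0,"dy":0,"dz":0,"roll":0,"jaw":1},{"dx":0,"dy":0,"dz":0,"roll":0,"jaw":1}]}}

```text
time_s: 31.52
ee_pos: [0.6402, -0.1632, 0.0165]
eef_rot: [3.141, 0.0, 1.629]
force: [-0.1, 0.2, -0.9]
grip_width: 0.0197
grip_force: 25.0
```

Call:
{"op": "send_rows", "data": {"rows": [{"dx":0,"dy":0,"dz":4,"roll":0,"jaw":1},{"dx":0,"dy":0,"dz":3,"roll":0,"jaw":1},{"dx":0,"dy":0,"dz":1,"roll":0,"jaw":1},{"dx":0,"dy":0,"dz":0,"roll":0,"jaw":1},{"dx":0,"dy":0,"dz":0,"roll":0,"jaw":1},{"dx":0,"dy":0,"dz":0,"roll":0,"jaw":1}]}}

```text
time_s: 32.02
ee_pos: [0.64, -0.163, 0.008]
eef_rot: [3.141, 0.0, 1.629]
force: [-0.4, 0.8, -0.8]
grip_width: 0.0197
grip_force: 25.0
```

Call:
{"op": "send_rows", "data": {"rows": [{"dx":0,"dy":0,"dz":1,"roll":0,"jaw":1},{"dx":0,"dy":0,"dz":0.8,"roll":0,"jaw":1},{"dx":0,"dy":0,"dz":0.5,"roll":0,"jaw":1},{"dx":0,"dy":0,"dz":0,"roll":0,"jaw":1},{"dx":0,"dy":0,"dz":0,"roll":0,"jaw":1},{"dx":0,"dy":0,"dz":0,"roll":0,"jaw":1}]}}

```text
time_s: 32.52
ee_pos: [0.6399, -0.163, 0.0058]
eef_rot: [3.141, 0.0, 1.629]
force: [-2.5, 0.0, 5.5]
grip_width: 0.0198
grip_force: 25.0
```

Contact. Release, rise, and draw back to look.

Call:
{"op": "send_rows", "data": {"rows": [{"dx":0,"dy":0,"dz":0,"roll":0,"jaw":0.55},{"dx":0,"dy":0,"dz":0,"roll":0,"jaw":0.4},{"dx":0,"dy":0,"dz":0,"roll":0,"jaw":0.2},{"dx":0,"dy":0,"dz":0,"roll":0,"jaw":0.2},{"dx":0,"dy":0,"dz":-5,"roll":0,"jaw":0.2},{"dx":0,"dy":0,"dz":-20,"roll":0,"jaw":0.2},{"dx":0,"dy":0,"dz":-35,"roll":0,"jaw":0.2},{"dx":0,"dy":0,"dz":-40,"roll":0,"jaw":0.2},{"dx":0,"dy":0,"dz":-40,"roll":0,"jaw":0.2},{"dx":0,"dy":0,"dz":-40,"roll":0,"jaw":0.2},{"dx":0,"dy":0,"dz":-20,"roll":0,"jaw":0.2},{"dx":0,"dy":0,"dz":0,"roll":0,"jaw":0.2}]}}

```text
time_s: 33.52
ee_pos: [0.6413, -0.1634, 0.2119]
eef_rot: [3.133, 0.003, 1.629]
force: [0.7, -0.1, 0.3]
grip_width: 0.0378
grip_force: 0.0
```

Call:
{"op": "send_rows", "data": {"rows": [{"dx":-15,"dy":-15,"dz":0,"roll":0,"jaw":0.2},{"dx":-25,"dy":-30,"dz":0,"roll":0,"jaw":0.2},{"dx":-25,"dy":-30,"dz":0,"roll":0,"jaw":0.2},{"dx":-25,"dy":-30,"dz":0,"roll":0,"jaw":0.2},{"dx":-25,"dy":-30,"dz":0,"roll":0,"jaw":0.2},{"dx":-25,"dy":-30,"dz":0,"roll":0,"jaw":0.2},{"dx":-25,"dy":-20,"dz":0,"roll":0,"jaw":0.2},{"dx":-15,"dy":-10,"dz":0,"roll":0,"jaw":0.2},{"dx":0,"dy":0,"dz":0,"roll":0,"jaw":0.2},{"dx":0,"dy":0,"dz":0,"roll":0,"jaw":0.2}]}}

```text
time_s: 34.35
ee_pos: [0.4551, -0.3542, 0.2049]
eef_rot: [-3.141, -0.001, 1.627]
force: [-0.7, -0.2, -0.7]
grip_width: 0.0378
grip_force: 0.0
```

```bash
python3 - <<'E'
from m import *
c=cam('scene'); save('fin.png',c['frame']); meas(c['frame'],cloud(c))
E
```

```text
purple 3484 px 433.0 231.0 ztop 0.1454 rect c [647.4 191.6] sz [ 67.7 118.7] a 0.4 mean [646.8 190.7]
green 1315 px 385.0 234.0 ztop 0.1557 rect c [646.9  83. ] sz [64.9 65.3] a 21.0 mean [647.7  81.3]
yellow 1087 px 219.0 222.0 ztop 0.0758 rect c [ 446.9 -227.9] sz [62.9 67.2] a 80.3 mean [ 448.1 -229.1]
steel 177 px 134.0 134.0 ztop 0.3851 rect c [ 468.8 -321. ] sz [ 5.2 12.1] a 40.6 mean [ 469.6 -321.4]
steel 489 px 138.0 191.0 ztop 0.3315 rect c [ 542.2 -346.8] sz [11.4 67.6] a 11.1 mean [ 542.3 -347.4]
steel 1144 px 259.0 289.0 ztop 0.0663 rect c [ 641.  -180.1] sz [129.3 258.5] a 3.5 mean [ 647.9 -202.9]
steel 223 px 383.0 257.0 ztop 0.082 rect c [663.2  71.5] sz [61.4 29.3] a 55.5 mean [666.2  70.6]
paddle 1139 px 272.0 293.0 ztop 0.0199 rect c [ 640.8 -186.3] sz [ 47.1 202. ] a 0.8 mean [ 644.4 -203.9]
blue 87 px 466.0 172.0 ztop 0.0282 rect c [480.4 391.1] sz [29.9  4.6] a 82.2 mean [480.  391.8]
```

View pics/fin.png

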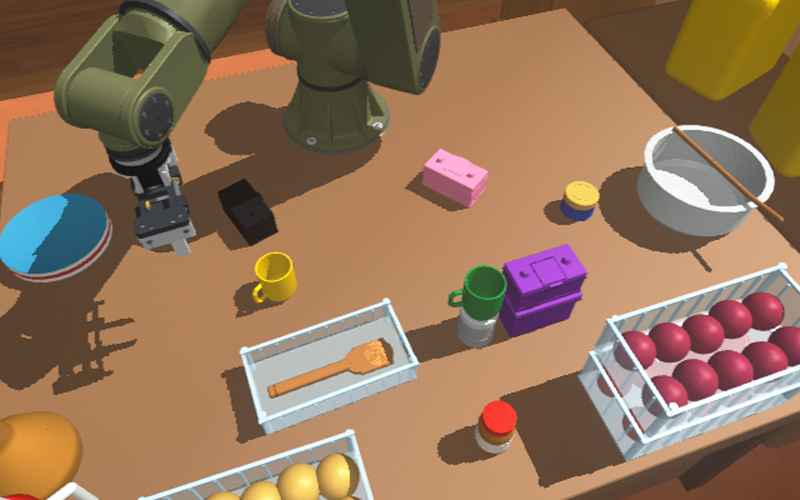

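The final picture shows the paddle flat in the basket (330,370), the mug on the tin (482,300), the boxes locked together (543,290), and the yellow mug and blue tin unmoved.

```bash
python3 -c "
from station import *
print(hand_in())"
```

```text
the job is handed in; nothing more can be done
None
```

The job is done and handed in at about 34 s: the tin stands about 14 mm from the deep box with the green mug centred on its lid, the shallow box is locked down on the deep one, the paddle lies flat in the basket, and the yellow mug and blue tin were left where they were.

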